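# Stand a fork cartridge upright in the tilting holder and lock it

## Robot

A 7-joint arm with a two-finger parallel gripper is mounted at the origin on the work surface. World frame = base frame: x ahead of the robot, y to its left, z up, the work surface at z = 0. Lengths are in m, angles in degrees, forces in N, time in s.
With the tool pointing down it reaches from about 0.4 to 0.85 m from the base axis. Payload 6.9 kg.
Tool frame: the origin (TCP) lies midway between the tips of the shut fingers; the grasp point (between the pads) lies 19 mm behind it (env.pinch_z is the distance from the TCP to the grasp point, in m); z points along the fingers, y is the line along which they close (so a half turn about z gives the same grasp; the last joint's range is limited). The gripper opens to 85 mm and grips with 20 to 120 N. Pads are 22 mm wide; open, the fingers measure 114 mm over their backs; the gripper's body (76 mm by 85 mm) begins 54 mm behind the grasp point. The pads swing forward as they close: fully open they stand 13 mm farther back than shut.
Start: joints at [72.336, 29.078, -13.613, 85.955, 7.202, 65.827, -8.869], TCP at [0.251, -0.572, 0.231] pointing down, gripper open.
Joint ranges: [-176.47, 176.47], [-13.61, 117.27], [-81.72, 77.17], [0.22, 143.17], [-87.28, 267.28], [10, 112.55], [-165.47, 165.47]. Speed limits (degrees/s): [136.94, 136.94, 180, 180, 180, 180, 180].

## Interface

Orientations are given as [roll, pitch, yaw] about the fixed x, y, z axes, in that order (R = Rz(yaw) Ry(pitch) Rx(roll)).
In Python, from cell import env gives the robot as it stands. The module is installed in compiled form; this text tells all that it offers.
- The arm moves only by the shell command python3 -m pendant 'ROWS' [OPENING] [FORCE]. ROWS is JSON, a list of rows, each a list of 6 numbers: the shift along the world's x, y, z in m, then the turn, a rotation vector about the world's x, y, z in rad. A call has 1 to 20 rows; each row is the pose to reach, as a shift and turn from the pose commanded when the call began; what a row does not reach only later rows make up. A row lasts 1/12 s, in which the tool goes at most 41.7 mm and 7.16 degrees, less where a joint would pass 70% of its speed; a pose out of reach is approached as far as the arm can. A call with a gripper value outside its range is refused whole. OPENING is the closure, from 0 (fully open) to 1 (shut), set as the call begins (- or left out, the last holds). The fingers move at their own pace and stop on an object; FORCE is the grip in N (left out, the last holds). Time passes only in rows, so rows that repeat a pose let the fingers close. It gives the time, the measured TCP pose, the force, the opening and the grip force at its end, in the units of the state.
- env.observe(): the state, without advancing time (a new reading comes with each control period).
- env.snapshot(name): name is "scene" or "top"; returns a dict with "img" (420x560x3 uint8, red, green, blue), "depth" (420x560 float32, m along the optical axis (not along the pixel's ray), 0 where there is no reading), "intrinsics" (3x3 intrinsics, pixels), "k1" (the pictures are not rectified: a ray, as slopes to the right and down, at radius r is drawn at 1 + k1 r^2 times it, then the intrinsics apply), "R" (3x3) and "t" (3): a world point X has camera coordinates R X + t. Camera axes: x right, y down, z forward; pixel columns grow to the right and rows downward; lengths in m; the calibration is good to about 2 mm. A picture is of the moment at which its call begins.
- env.job_done(): hands the job in; it is judged then, once.
Trained networks look in a picture, given as the dict that the camera call returned (one of the last four; its "shot" number tells which), for a name from the list of things; names that differ only in an ending like _2 or _b are one class to them, and where a whole thing is asked for, a point or a joint stands for the part that bears it (a point fixed in the world has none). Each returns a list of dicts, best first, with "p" (0 to 1); they miss things now and then, are a little off and sometimes report something else, mostly with a low value. They report only what shows in the picture. A call takes as long as a camera call. They do not tell look-alikes from the thing itself.
- env.cut_out(query, picture): "pixels" (420x560 bool, what is visible of it) and "position" ([row, column] in pixels, amid what is visible of it).
The state is a dict: "clock": time; "joint_positions": joint angles; "joint_velocities": joint speeds; "tau": joint torques, N m; "tcp_pos": TCP position; "tool_rot": TCP orientation; "force": force on the tool from outside, world axes, zero at the start; "wrist_torque": the same for the moment, N m; "opening": finger opening in m; "grip_force": force on a finger pad.
Only numpy, scipy, OpenCV 4.12 (cv2) and the standard library are available. Lean on these libraries where they do the work, as an engineer would, in place of code of your own. Each camera call takes 0.05 s, during which the arm holds its last target. There are 200 camera calls.

## Task

Get the fork cartridge standing for its oil fill: push it along its cradle until it is fully home in the cup of the tilting holder while the holder still lies flat, then swing the holder gently over by its tail until it stops, with the cartridge standing upright in the cup. Last, flip the red cam lever all the way over so that its nose holds the tail down, and leave the other things on the bench where they are.

Things in the scene. Friction and masses are not known exactly. Their poses are not given: they have to be found in the camera images.
- stand: Blue steel stand fixed to the bench. Origin: bench surface, directly below the hinge. +x runs level along the cradle, away from the hinge; +y level, to the cam lever's side; z up. Base plate 475 x 130 x 12 mm, x = -135 to 340 mm. Hinge cheeks at x = 0, y = +-32 mm are 62 mm high; the lever post at x = -95, y = 62 mm is 80 mm high.
- hinge (a point): Fixed point on the hinge axis of the holder, 50 mm above the bench, at the stand's x = 0, y = 0. The hinge axis is level, along the stand's y.
- cradle_end (a point): Far end of the cradle, on the axis of a cartridge lying in it: 300 mm from the hinge along the stand's x, y = 0, 50 mm above the bench. The cradle is an open V trough of bare metal from x = 115 to 300 mm; its upper edges lie 7 mm below this axis.
- holder (a joint): Angle of the tilting holder (rad), a rigid L of cup and tail on the hinge. 0: cup level, mouth to the stand's +x, tail straight up. pi/2, its stop: cup upright, tail level to the stand's -x. Pushing the tail's end to -x, then down, swings the cup up (loaded: 5 to 11 N at first, then less). Left half-way it falls back; at the stop it stays. Over 3 rad/s either way is a slam.
- cup_floor (a point): Centre of the inside floor of the cup, 25 mm from the hinge axis on the cup's axis (moves with the holder). Its x axis is the cup's axis, from floor to mouth. Where the cartridge's foot must rest.
- cup_mouth (a point): Centre of the cup's mouth, 77 mm from the cup floor. The bore is about 34 mm across, flared at the mouth; the cup is 44 mm across outside, 52 mm at the rim.
- tail_tip (a point): End of the tail, on the face that looks along the cup: 126 mm from the hinge axis, 176 mm above the bench when the holder lies, 54 mm when the cup stands upright. The tail is a flat bar 32 mm wide (along the stand's y) and 8 mm thick, its mid-plane through the hinge axis; its last 34 mm are orange.
- cam_lever (a joint): Angle of the red cam lever (rad): 0 open, 1.5 at its stop; locked within 0.1 of the stop. Starts at 0 to 0.2. At 0 the handle leans 40 degrees from upright outward (stand's +y), at 1.5 it leans 46 degrees inward over the tail. A nose on it comes down over the level tail and traps it; flipped too soon, it bars the tail. It stays where left; the ball needs 2 to 4 N.
- lever_pivot (a point): Pivot of the cam lever: stand's x = -95, y = 55 mm, 69 mm above the bench; its axis is level, along the stand's x.
- lever_tip (a point): Centre of the 18 mm ball at the end of the lever's handle, a round bar of 12 mm. 85 mm from the pivot: 134 mm above the bench at 0, 154 mm when upright, 128 mm at 1.5.
- cartridge: Fork damper cartridge: aluminium tube 30 mm across, 240 mm long, about 0.4 kg, gold cap at one end, foot tapered to 18 mm over the last 14 mm. Origin: centre of the foot's end face; x axis along the tube from foot to cap. Starts lying in the cradle, foot towards the cup and 6 to 41 mm short of its mouth: 83 to 118 mm from home.
- cartridge_cap (a point): Centre of the flat end face of the gold cap (30 mm across), 240 mm from the foot along the cartridge's axis.
- spanner: Bystander: steel spanner, 190 mm long, lying flat; origin under its middle.
- screwdriver: Bystander: screwdriver, 200 mm long, lying; origin under its middle.
- tape_roll: Bystander: roll of paper tape, 76 mm across, 24 mm high; origin under its centre.
- socket: Bystander: steel socket, 26 mm across, 30 mm high; origin under its centre.
- oil_bottle: Bystander: black oil bottle, 68 mm across, 190 mm high; origin under its centre.
- battery: Bystander: black and yellow power-tool battery, 115 x 75 x 64 mm; origin under its centre.
Mind the look-alikes: they are no part of the job. There is more than one size of the cartridge; the job needs the larger.

How it is judged (in metres and radians):
On the way, in this order (a step that is already met when the one before it is completed fails the run):
1. the cartridge is fully home in the cup (foot within 7 mm of the centre of the cup floor) while the holder still lies flat (below 0.1 rad) (distance between cartridge and cup_floor below 0.007 m and value of joint holder below 0.1 rad), for 0.2 s.
2. the holder is swung over to its stop or nearly (above 1.45 rad) with the cartridge standing in the cup, home and within 0.2 rad of vertical, the lever not yet locked (below 1.0 rad) (value of joint holder above 1.45 rad and distance between cartridge and cup_floor below 0.007 m and angle between cartridge's own x axis and vertical below 0.2 rad and value of joint cam_lever below 1 rad), for 0.2 s.
3. the cam lever is flipped over to its stop (above 1.4 rad) (value of joint cam_lever above 1.4 rad and value of joint holder above 1.5 rad), for 0.2 s.
At the end, for the whole second after the job is handed in: The holder is at its upright stop (above 1.5 rad), the cam lever locked (above 1.4 rad), and the cartridge stands at rest in the cup, its foot within 7 mm of the centre of the cup floor and its axis within 0.09 rad (5 degrees) of vertical (all of step 3 and distance between cartridge and cup_floor below 0.007 m and angle between cartridge's own x axis and vertical below 0.09 rad and linear speed of cartridge below 0.02 m/s); the robot touches nothing.
It fails at once if the holder is slammed over or let fall back (faster than 3 rad/s) (velocity of joint holder above 3 rad/s or velocity of joint holder below -3 rad/s).
It fails at once if a bystander is moved by more than 30 mm (distance of any of spanner, screwdriver, tape_roll, socket, oil_bottle, battery from where it was at the start of the episode above 0.03 m).
It also fails if it takes over 69 s, if anything falls off the work surface, if the arm or the gripper's body presses on something with over 40 N, if the wrist force passes 120 N, or if a joint passes its speed limit or range.

## Working session

There is one attempt and no reset: what is moved stays moved. The work goes in short steps, Python scripts to look and compute and a shell command to move; the robot and the scene stay as the last step left them, time stands still between calls to the robot, and variables do not carry over. Pictures are saved under pics/ and viewed, at most 10 in all, crops included, and the job is handed in when it is done.

```bash
mkdir -p pics; cat > h.py <<'E'
import numpy as np, cv2
from cell import env
def cloud(s):
    d=s["depth"]; K=np.array(s["intrinsics"]); h,w=d.shape
    v,u=np.mgrid[:h,:w]
    x=(u-K[0,2])/K[0,0]; y=(v-K[1,2])/K[1,1]
    xu,yu=x.copy(),y.copy()
    for _ in range(10):
        f=1+s["k1"]*(xu**2+yu**2); xu=x/f; yu=y/f
    P=np.stack([xu*d,yu*d,d],-1)
    W=(P-np.array(s["t"]))@np.array(s["R"]); W[d<=0]=np.nan
    return W
def proj(s,X):
    c=np.array(s["R"])@np.array(X)+np.array(s["t"]); x,y=c[:2]/c[2]; f=1+s["k1"]*(x*x+y*y)
    K=np.array(s["intrinsics"]); return K[0,0]*x*f+K[0,2],K[1,1]*y*f+K[1,2]
def save(s,n): cv2.imwrite(f"pics/{n}.png",s["img"][:,:,::-1])
E
python3 - <<'E'
from h import *
for n in ("scene","top"):
    s=env.snapshot(n); save(s,n+"0"); W=cloud(s)
    print(n,"campos",-np.array(s["R"]).T@np.array(s["t"]))
    for q in ["stand","holder","tail_tip","cam_lever","lever_tip","cartridge","cartridge_cap","cup_mouth","oil_bottle","battery","tape_roll","socket","spanner","screwdriver"]:
        try:
            for r in env.cut_out(q,s)[:3]:
                m=r["pixels"]; print(q,round(r["p"],2),np.round(r["position"]),m.sum(),np.round(np.nanmedian(W[m],0),3),np.round(np.nanmin(W[m],0),3),np.round(np.nanmax(W[m],0),3))
        except Exception as e: print(q,e)
E
```

```text
scene campos [ 1.31493859 -0.13727518  0.72169707]
stand 0.86 [272. 217.] 10623 [ 0.585 -0.129  0.012] [ 0.354 -0.313 -0.004] [0.69  0.176 0.179]
holder 0.88 [257. 210.] 1306 [ 0.583 -0.131  0.065] [ 0.418 -0.187 -0.001] [ 0.601 -0.064  0.179]
holder 0.25 [272. 215.] 10859 [ 0.584 -0.129  0.012] [ 0.281 -0.32  -0.004] [0.689 0.174 0.179]
tail_tip 0.88 [261. 212.] 1459 [ 0.583 -0.135  0.065] [ 0.327 -0.192 -0.001] [ 0.605 -0.069  0.179]
cam_lever 0.8 [232. 134.] 481 [ 0.51  -0.272  0.101] [ 0.287 -0.318 -0.004] [ 0.55  -0.254  0.153]
cam_lever 0.63 [272. 215.] 10786 [ 0.584 -0.128  0.012] [ 0.287 -0.315 -0.004] [0.684 0.175 0.179]
lever_tip 0.58 [235. 134.] 433 [ 0.513 -0.272  0.105] [ 0.394 -0.3   -0.001] [ 0.55  -0.254  0.153]
cartridge 0.79 [204. 377.] 348 [0.415 0.27  0.017] [0.351 0.24  0.003] [0.473 0.303 0.023]
cartridge 0.68 [272. 217.] 10876 [ 0.584 -0.13   0.012] [ 0.261 -0.32  -0.004] [0.689 0.176 0.179]
cartridge 0.65 [240. 311.] 1505 [0.56  0.076 0.059] [ 0.51  -0.042 -0.001] [0.576 0.199 0.068]
cartridge_cap 0.7 [238. 308.] 1703 [0.56  0.073 0.059] [ 0.463 -0.042 -0.003]
[... 2384 characters left out ...]
05] [ 0.772 -0.244  0.07 ]
tape_roll 0.89 [173. 341.] 338 [ 0.694 -0.162  0.023] [ 0.658 -0.196 -0.003] [ 0.731 -0.122  0.03 ]
socket 0.53 [272. 328.] 85 [ 0.425 -0.146  0.025] [ 0.41  -0.158 -0.007] [ 0.439 -0.134  0.034]
socket 0.5 [223. 320.] 692 [ 0.565 -0.126  0.068] [ 0.541 -0.179  0.008] [ 0.592 -0.067  0.181]
socket 0.46 [180. 266.] 486 [0.69  0.024 0.006] [ 0.66  -0.056 -0.005] [0.726 0.119 0.015]
spanner 0.56 [181. 261.] 487 [0.691 0.035 0.006] [ 0.66  -0.059 -0.005] [0.726 0.121 0.015]
screwdriver 0.87 [269. 283.] 367 [ 0.449 -0.024  0.023] [ 0.424 -0.075  0.003] [0.467 0.112 0.033]
screwdriver 0.65 [223. 311.] 7289 [ 0.562 -0.095  0.012] [ 0.473 -0.314 -0.005] [0.645 0.17  0.181]
```

```bash
python3 - <<'E'
from h import *
a=cv2.imread("pics/scene0.png")[190:370,90:490]; cv2.imwrite("pics/c1.png",cv2.resize(a,(800,360)))
s=env.snapshot("top"); W=cloud(s)
# tube top ridge
r=[q for q in env.cut_out("cartridge",s) if abs(q["position"][0]-230)<15][0]; P=W[r["pixels"]]; P=P[P[:,2]>0.057]
print(len(P)); 
# per-y-bin: fit circle of radius .015 to x,z via least squares on axis line
from scipy.optimize import least_squares
f=lambda p:np.hypot(P[:,0]-(p[0]+p[1]*(P[:,1]-.08)),P[:,2]-p[2]-p[3]*(P[:,1]-.08))-.015
o=least_squares(f,[.55,0,.05,0],loss='soft_l1',f_scale=.002); print("axis",o.x,np.abs(o.fun).mean(),P[:,1].min(),P[:,1].max())
# orange tail end and red
hsv=cv2.cvtColor(s["img"],cv2.COLOR_RGB2HSV); 
for n in ("top","scene"):
    if n=="scene": s=env.snapshot("scene"); W=cloud(s); hsv=cv2.cvtColor(s["img"],cv2.COLOR_RGB2HSV)
    m=(hsv[...,1]>130)&(hsv[...,2]>80)
    box=(W[...,0]>.45)&(W[...,0]<.65)&(W[...,1]>-.33)&(W[...,1]<.25)&(W[...,2]>.02)
    org=m&box&(hsv[...,0]>5)&(hsv[...,0]<20)&(W[...,2]>.12)&(W[...,1]>-.25)
    red=m&box&((hsv[...,0]<5)|(hsv[...,0]>172))&(W[...,1]<-.2)
    for nm,k in(("org",org),("red",red)):
        Q=W[k]; print(n,nm,len(Q), Q.size and (np.round(np.median(Q,0),4),np.round(np.percentile(Q,5,0),3),np.round(np.percentile(Q,95,0),3)))
    Q=W[red]
    for z in np.arange(.07,.15,.01):
        q=Q[(Q[:,2]>z)&(Q[:,2]<z+.01)]
        if len(q): print(round(z,3),len(q),np.round(q.mean(0),4))
    # base plate extents
    b=(W[...,2]>.009)&(W[...,2]<.0155)&(hsv[...,0]>90)&(hsv[...,0]<130)&(hsv[...,1]>90)
    Q=W[b][:,:2].astype(np.float32); print("plate",len(Q),cv2.minAreaRect(Q))
E
```

```text
839
axis [ 0.5500543  -0.07194399  0.04973277  0.00645452] 0.001749671356618533 -0.0367224749159217 0.19890570434074015
top org 65 (array([ 0.5681, -0.1689,  0.1742]), array([ 0.556, -0.175,  0.153]), array([ 0.582, -0.166,  0.179]))
top red 133 (array([ 0.511 , -0.2692,  0.1133]), array([ 0.478, -0.277,  0.075]), array([ 0.541, -0.263,  0.152]))
0.07 15 [ 0.5258 -0.2671  0.0761]
0.08 16 [ 0.5239 -0.2691  0.0829]
0.09 16 [ 0.5232 -0.2682  0.0949]
0.1 13 [ 0.5191 -0.2684  0.1043]
0.11 20 [ 0.5264 -0.2688  0.1149]
0.12 8 [ 0.4977 -0.2706  0.1254]
0.13 7 [ 0.4926 -0.2694  0.1346]
0.14 24 [ 0.4836 -0.2724  0.1471]
plate 4672 ((0.4608686864376068, -0.30813953280448914), (0.9697471857070923, 0.3568057715892792), 86.24955749511719)
scene org 131 (array([ 0.5853, -0.1729,  0.1697]), array([ 0.559, -0.178,  0.145]), array([ 0.588, -0.168,  0.177]))
scene red 333 (array([ 0.5104, -0.2717,  0.1091]), array([ 0.487, -0.279,  0.07 ]), array([ 0.546, -0.265,  0.149]))
0.07 58 [ 0.53   -0.2709  0.0753]
0.08 19 [ 0.5284 -0.2688  0.0851]
0.09 34 [ 0.5243 -0.2708  0.0957]
0.1 44 [ 0.52   -0.2717  0.1053]
0.11 48 [ 0.5197 -0.2717  0.1147]
0.12 30 [ 0.4987 -0.273   0.1256]
0.13 30 [ 0.4932 -0.2737  0.1351]
0.14 39 [ 0.4886 -0.2738  0.1459]
plate 6604 ((0.6985127329826355, -0.0650131106376648), (0.5468488335609436, 0.4234062433242798), 79.50233459472656)
```

View pics/c1.png

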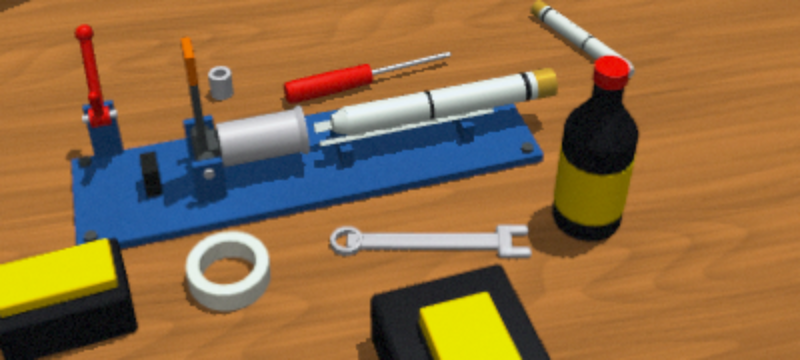

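View pics/top0.png

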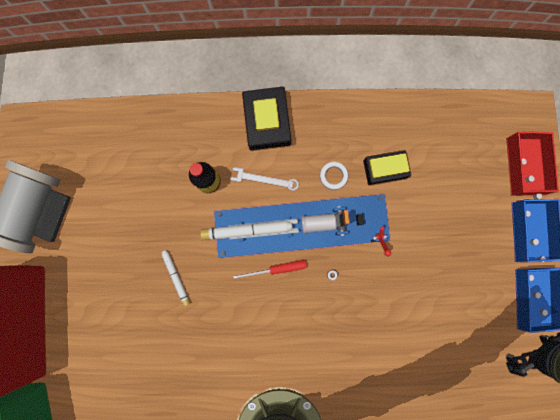

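The large cartridge lies in the blue stand's cradle at scene pixel (310,240), with its gold cap at about (362,230). The small look-alike lies on the bench at (377,205). The one in the cradle measures about 238 mm, so it fits. The crop also shows the orange tail at (184,220), the lever at (134,225) leaning towards the robot, and two battery-like boxes. One of those boxes is a look-alike, and both stay clear of the path.

```bash
python3 - <<'E'
from h import *
from scipy.spatial.transform import Rotation as R
o=env.observe(); print(o["clock"],o["tcp_pos"],o["tool_rot"],o["opening"],o["joint_positions"])
print(R.from_euler("xyz",o["tool_rot"],degrees=True).as_matrix().round(3))
# axis fit with cap removed, fixed radius & slope from both cameras; cap end in scene
for n in("top","scene"):
    s=env.snapshot(n);W=cloud(s);hsv=cv2.cvtColor(s["img"],cv2.COLOR_RGB2HSV)
    m=(hsv[...,0]>15)&(hsv[...,0]<32)&(hsv[...,1]>100)&(abs(W[...,1]-.19)<.05)&(abs(W[...,0]-.545)<.03)&(W[...,2]>.03)
    Q=W[m];print(n,len(Q),np.percentile(Q,[2,50,98],0).round(4))
    b=(W[...,2]>.008)&(W[...,2]<.017)&(hsv[...,0]>95)&(hsv[...,0]<130)&(hsv[...,1]>120)&(abs(W[...,0]-.56)<.12)&(abs(W[...,1]+.07)<.28)
    print("plate",cv2.minAreaRect(W[b][:,:2].astype(np.float32)))
E
```

```text
1.65 [ 0.25123506 -0.57225075  0.23125577] [-1.79995430e+02  4.21518861e-04  2.37022503e+01] 0.08521344775078354 [ 72.33739959  29.07834856 -13.61094331  85.95672498   7.20164566
  65.82750728  -8.87087194]
[[ 0.916  0.402 -0.   ]
 [ 0.402 -0.916  0.   ]
 [-0.    -0.    -1.   ]]
top 79 [[0.5269 0.181  0.0519]
 [0.5398 0.1901 0.0622]
 [0.5536 0.199  0.0683]]
plate ((0.5610532760620117, -0.06859217584133148), (0.12650150060653687, 0.47111839056015015), 4.516113758087158)
scene 141 [[0.5349 0.1776 0.0428]
 [0.5527 0.188  0.0597]
 [0.5591 0.199  0.066 ]]
plate ((0.5645891427993774, -0.07058736681938171), (0.13400106132030487, 0.47347894310951233), 4.361356735229492)
```

```bash
python3 -m pendant '[[0.01,0.02,0.03,0,0,0.1],[0.02,0.05,0.05,0,0,0.2],[0.03,0.085,0.05,0,0,0.3],[0.04,0.12,0.05,0,0,0.4],[0.055,0.155,0.05,0,0,0.5],[0.07,0.19,0.05,0,0,0.6],[0.085,0.225,0.05,0,0,0.7],[0.095,0.26,0.05,0,0,0.8],[0.107,0.295,0.05,0,0,0.9],[0.12,0.33,0.05,0,0,1.0],[0.13,0.365,0.05,0,0,1.1],[0.142,0.4,0.05,0,0,1.17],[0.155,0.435,0.05,0,0,1.2],[0.167,0.47,0.05,0,0,1.22],[0.18,0.505,0.05,0,0,1.232],[0.192,0.54,0.05,0,0,1.232],[0.205,0.575,0.05,0,0,1.232],[0.217,0.61,0.05,0,0,1.232],[0.23,0.645,0.05,0,0,1.232],[0.242,0.68,0.05,0,0,1.232]]' 1 60
```

```text
clock: 3.42
tcp_pos: [0.4938, 0.1094, 0.2814]
tool_rot: [180.0, 0.0, 94.3]
force: [1.0, -0.2, -0.3]
opening: -0.0
grip_force: 0.0
```

```bash
python3 -m pendant '[[0.011,0.032,0,0,0,0],[0.023,0.064,0,0,0,0],[0.034,0.096,0,0,0,0],[0.045,0.127,-0.03,0,0,0],[0.045,0.127,-0.065,0,0,0],[0.045,0.127,-0.1,0,0,0],[0.045,0.127,-0.135,0,0,0],[0.045,0.127,-0.17,0,0,0],[0.045,0.127,-0.2,0,0,0],[0.045,0.127,-0.22,0,0,0],[0.045,0.127,-0.233,0,0,0],[0.045,0.127,-0.233,0,0,0]]'; python3 - <<'E'
from h import *
o=env.observe();print(o["clock"],o["tcp_pos"],o["force"])
s=env.snapshot("scene");cv2.imwrite("pics/c2.png",cv2.resize(s["img"][150:330,250:430,::-1],(600,600)))
E
```

```text
clock: 4.42
tcp_pos: [0.5368, 0.2337, 0.0453]
tool_rot: [-179.7, 0.1, 94.3]
force: [-0.3, -0.8, -0.2]
opening: -0.0004
grip_force: 0.0
4.4167 [0.5368074  0.23367333 0.04530773] [-0.28931868 -0.82153419 -0.18801025]
```

View pics/c2.png

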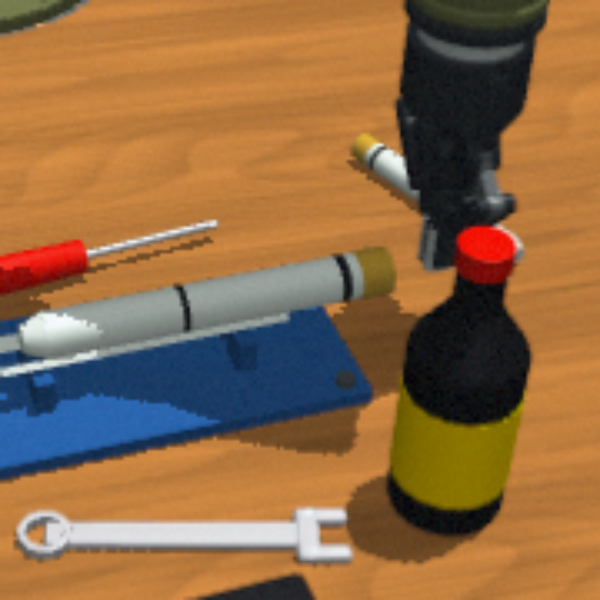

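The fingertip stands about 25 mm behind the cap at crop (440,255), in line with the tube, and the bottle is clear. Next I push.

```bash
python3 -m pendant '[[0.002,0,0.003,0,0,0],[0.003,-0.008,0.003,0,0,0],[0.003,-0.016,0.003,0,0,0],[0.004,-0.022,0.003,0,0,0],[0.004,-0.028,0.003,0,0,0],[0.0045,-0.035,0.003,0,0,0],[0.005,-0.042,0.003,0,0,0],[0.0055,-0.049,0.003,0,0,0],[0.006,-0.056,0.003,0,0,0],[0.0065,-0.063,0.003,0,0,0],[0.007,-0.07,0.003,0,0,0],[0.0075,-0.077,0.003,0,0,0],[0.008,-0.084,0.003,0,0,0],[0.0085,-0.09,0.003,0,0,0],[0.009,-0.096,0.003,0,0,0],[0.0095,-0.102,0.003,0,0,0],[0.01,-0.108,0.003,0,0,0],[0.0105,-0.114,0.003,0,0,0],[0.011,-0.118,0.003,0,0,0],[0.011,-0.12,0.003,0,0,0]]'
```

```text
clock: 6.13
tcp_pos: [0.5503, 0.1161, 0.0522]
tool_rot: [179.8, -0.2, 94.3]
force: [1.3, 6.7, 2.2]
opening: 0.0
grip_force: 3.1
```

```bash
python3 -m pendant '[[0,-0.003,-0.001,0,0,0],[0,-0.006,-0.001,0,0,0],[0.0005,-0.008,-0.001,0,0,0],[0.0005,-0.01,-0.001,0,0,0],[0.0005,-0.01,-0.001,0,0,0]]'; python3 - <<'E'
from h import *
o=env.observe();print(o["clock"],o["tcp_pos"],o["force"])
s=env.snapshot("scene");cv2.imwrite("pics/c3.png",cv2.resize(s["img"][170:320,150:350,::-1],(800,600)))
E
```

```text
clock: 6.55
tcp_pos: [0.5511, 0.1084, 0.0519]
tool_rot: [179.7, -0.3, 94.4]
force: [0.0, 9.3, 5.4]
opening: 0.0
grip_force: 4.6
6.55 [0.55109505 0.10843158 0.05193985] [0.03669111 9.33655573 5.43017915]
```

View pics/c3.png

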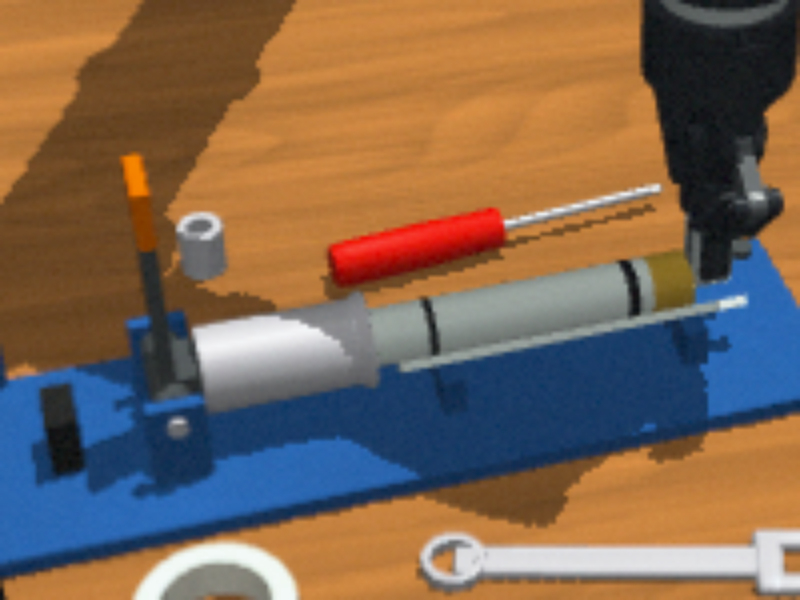

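The cartridge is well inside the cup with its cap at crop (670,275), and by my measure it has about 5 mm left to go.

```bash
python3 -m pendant '[[0,-0.002,0,0,0,0],[0,-0.004,0,0,0,0],[0,-0.005,0,0,0,0],[0.0005,-0.006,0,0,0,0],[0.0005,-0.006,0,0,0,0]]'
```

```text
clock: 7.02
tcp_pos: [0.5516, 0.1026, 0.052]
tool_rot: [179.7, -0.3, 94.4]
force: [0.3, 9.9, 7.5]
opening: 0.0001
grip_force: 4.9
```

```bash
python3 -m pendant '[[0,-0.001,0,0,0,0],[0,-0.002,0,0,0,0],[0,-0.003,0,0,0,0],[0,-0.004,0,0,0,0],[0,-0.004,0,0,0,0]]'
```

```text
clock: 7.43
tcp_pos: [0.5516, 0.1023, 0.0521]
tool_rot: [179.7, -0.6, 94.6]
force: [0.7, 18.1, 2.9]
opening: -0.0003
grip_force: 8.9
```

Contact is firm: the tool stopped advancing while the force rose to 18 N, and the cap sits at 0.264 m against 0.265 m expected. I'll retreat and go to the tail.

```bash
python3 -m pendant '[[0,0.01,0,0,0,0],[0,0.02,0,0,0,0],[0,0.025,0.03,0,0,0],[0,0.025,0.065,0,0,0],[0,0.025,0.1,0,0,0],[0,0.025,0.135,0,0,0],[0.001,-0.01,0.14,0,0,0],[0.003,-0.045,0.14,0,0,0],[0.006,-0.08,0.14,0,0,0],[0.009,-0.115,0.14,0,0,0],[0.012,-0.15,0.14,0,0,0],[0.015,-0.18,0.14,0,0,0],[0.017,-0.205,0.14,0,0,0],[0.0185,-0.22,0.14,0,0,0],[0.0185,-0.22,0.125,0,0,0],[0.0185,-0.22,0.107,0,0,0],[0.0185,-0.22,0.107,0,0,0],[0.0185,-0.22,0.107,0,0,0]]'; python3 - <<'E'
from h import *
o=env.observe();print(o["clock"],o["tcp_pos"],o["force"])
s=env.snapshot("scene");cv2.imwrite("pics/c4.png",cv2.resize(s["img"][150:300,150:350,::-1],(800,600)))
p=o["tcp_pos"];H=np.array([.569,-.172]);u=np.array([-.0748,.9972]);v=np.array([-.9972,-.0748])
d=np.array(p[:2])-H;print("s,v",d@u,d@v)
E
```

```text
clock: 8.93
tcp_pos: [0.5677, -0.1257, 0.1566]
tool_rot: [-179.8, -0.0, 94.3]
force: [-0.6, 0.3, -1.0]
opening: 0.0001
grip_force: 0.0
8.9333 [ 0.56770644 -0.12567327  0.15657613] [-0.64549039  0.32167944 -0.9979131 ]
s,v 0.046293773099525384 -0.0021753046077973674
```

View pics/c4.png

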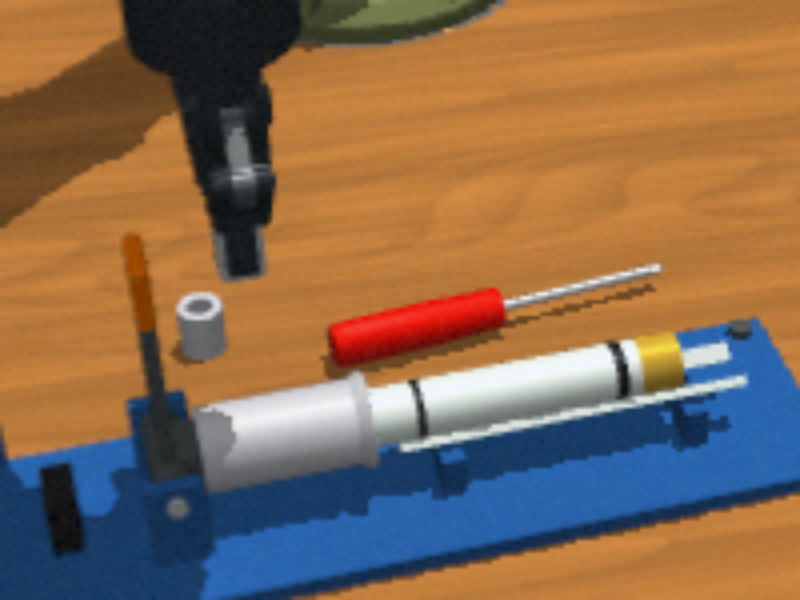

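```bash
python3 - <<'E'
import numpy as np
r=.107;s0=.0463;z0=.1566;u=np.array([-.0748,.9972]);v=np.array([-.9972,-.0748])
for t in np.arange(0,1.62,.05):
    s=.011-r*np.sin(t)+.004*np.cos(t);z=.05+r*np.cos(t)+.004*np.sin(t)
    d=(s-s0)*u-.002*v
    print(round(t,2),*(f"{x:.4f}" for x in (*d,z-z0)))
E
```

```text
0.0 0.0043 -0.0311 0.0004
0.05 0.0047 -0.0364 0.0005
0.1 0.0051 -0.0417 0.0003
0.15 0.0055 -0.0471 -0.0002
0.2 0.0059 -0.0523 -0.0009
0.25 0.0063 -0.0576 -0.0019
0.3 0.0067 -0.0628 -0.0032
0.35 0.0071 -0.0679 -0.0047
0.4 0.0075 -0.0729 -0.0065
0.45 0.0078 -0.0779 -0.0085
0.5 0.0082 -0.0827 -0.0108
0.55 0.0086 -0.0874 -0.0133
0.6 0.0089 -0.0920 -0.0160
0.65 0.0092 -0.0964 -0.0190
0.7 0.0096 -0.1007 -0.0222
0.75 0.0099 -0.1049 -0.0256
0.8 0.0102 -0.1088 -0.0292
0.85 0.0105 -0.1126 -0.0330
0.9 0.0107 -0.1162 -0.0370
0.95 0.0110 -0.1195 -0.0411
1.0 0.0112 -0.1227 -0.0454
1.05 0.0114 -0.1256 -0.0499
1.1 0.0116 -0.1283 -0.0545
1.15 0.0118 -0.1308 -0.0592
1.2 0.0120 -0.1331 -0.0641
1.25 0.0121 -0.1351 -0.0691
1.3 0.0123 -0.1368 -0.0741
1.35 0.0124 -0.1383 -0.0793
1.4 0.0125 -0.1395 -0.0845
1.45 0.0125 -0.1405 -0.0897
1.5 0.0126 -0.1412 -0.0950
1.55 0.0126 -0.1416 -0.1004
1.6 0.0126 -0.1418 -0.1057
```

First half of the swing, to about 0.6 rad.

```bash
python3 -m pendant '[[0.002,-0.012,0,0,0,0],[0.003,-0.022,0,0,0,0],[0.004,-0.028,0,0,0,0],[0.0045,-0.033,0,0,0,0],[0.005,-0.038,0,0,0,0],[0.005,-0.042,0,0,0,0],[0.0055,-0.047,0,0,0,0],[0.006,-0.052,-0.001,0,0,0],[0.0065,-0.0575,-0.002,0,0,0],[0.0065,-0.063,-0.003,0,0,0],[0.007,-0.068,-0.0045,0,0,0],[0.0075,-0.073,-0.0065,0,0,0],[0.008,-0.078,-0.0085,0,0,0],[0.008,-0.0825,-0.011,0,0,0],[0.0085,-0.0875,-0.0135,0,0,0],[0.009,-0.092,-0.016,0,0,0],[0.009,-0.092,-0.016,0,0,0]]'; python3 - <<'E'
from h import *
o=env.observe();print(o["clock"],o["tcp_pos"],o["force"])
s=env.snapshot("scene");cv2.imwrite("pics/c5.png",cv2.resize(s["img"][130:300,130:350,::-1],(776,600)))
E
```

```text
clock: 10.4
tcp_pos: [0.5784, -0.2176, 0.1419]
tool_rot: [179.9, -0.0, 94.3]
force: [-0.1, 2.4, 4.8]
opening: -0.0002
grip_force: 2.2
10.4 [ 0.57840803 -0.21761435  0.14185606] [-0.1188035   2.41405845  4.79460505]
```

View pics/c5.png

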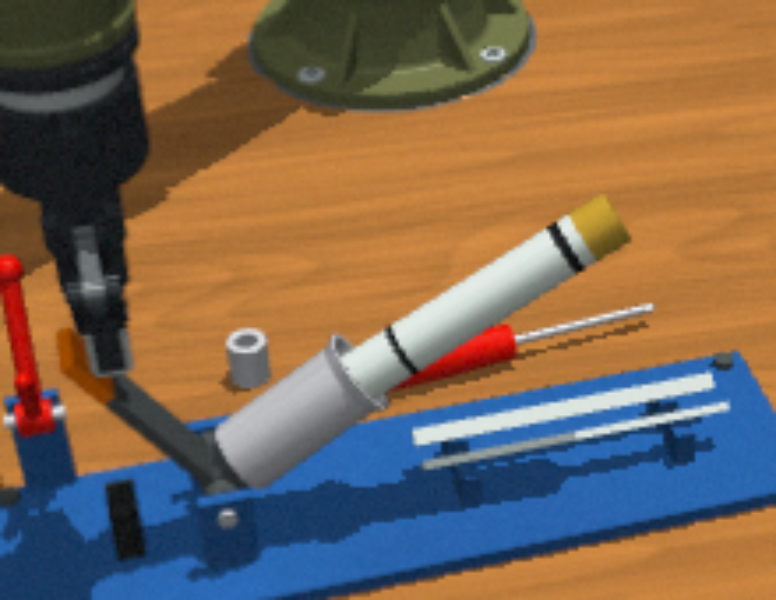

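The holder is at about 0.6 rad with the cartridge seated, the fingertip is on the tail at crop (110,370), and the lever ball at (10,265) is clear. I'll continue the swing.

```bash
python3 -m pendant '[[0.0005,-0.0045,-0.003,0,0,0],[0.0005,-0.0085,-0.006,0,0,0],[0.001,-0.013,-0.0095,0,0,0],[0.001,-0.017,-0.013,0,0,0],[0.0015,-0.0205,-0.017,0,0,0],[0.002,-0.024,-0.021,0,0,0],[0.002,-0.0275,-0.025,0,0,0],[0.002,-0.0305,-0.0295,0,0,0],[0.0025,-0.0335,-0.034,0,0,0],[0.0025,-0.036,-0.0385,0,0,0],[0.003,-0.039,-0.043,0,0,0],[0.003,-0.041,-0.048,0,0,0],[0.003,-0.043,-0.053,0,0,0],[0.003,-0.045,-0.058,0,0,0],[0.003,-0.046,-0.063,0,0,0],[0.003,-0.0475,-0.0685,0,0,0],[0.003,-0.0485,-0.0735,0,0,0],[0.003,-0.049,-0.0775,0,0,0],[0.003,-0.049,-0.081,0,0,0],[0.003,-0.0495,-0.084,0,0,0]]'
```

```text
clock: 12.12
tcp_pos: [0.5802, -0.2665, 0.0564]
tool_rot: [-179.9, -0.0, 94.3]
force: [0.3, 1.3, 1.9]
opening: 0.0001
grip_force: 0.7
```

```bash
python3 -m pendant '[[0,0,-0.0015,0,0,0],[0,0,-0.003,0,0,0],[0,0,-0.0045,0,0,0],[0,0,-0.006,0,0,0],[0,0,-0.006,0,0,0],[0,0,-0.006,0,0,0]]'; python3 - <<'E'
from h import *
o=env.observe();print(o["clock"],o["tcp_pos"],o["force"])
s=env.snapshot("scene");cv2.imwrite("pics/c6.png",cv2.resize(s["img"][90:290,80:300,::-1],(660,600)))
W=cloud(s);hsv=cv2.cvtColor(s["img"],cv2.COLOR_RGB2HSV)
m=(hsv[...,1]>130)&((hsv[...,0]<5)|(hsv[...,0]>172))&(W[...,1]<-.23)&(W[...,1]>-.3)&(W[...,2]>.05)&(W[...,2]<.17)&(W[...,0]>.45)&(W[...,0]<.6)
Q=W[m]
for z in np.arange(.07,.16,.01):
    q=Q[(Q[:,2]>z)&(Q[:,2]<z+.01)]
    if len(q): print(round(z,3),len(q),np.round(q.mean(0),4))
E
```

```text
clock: 12.62
tcp_pos: [0.5803, -0.2665, 0.0538]
tool_rot: [-180.0, 0.1, 94.3]
force: [-8.0, 1.8, 22.1]
opening: -0.0001
grip_force: 11.1
12.6167 [ 0.58026749 -0.26646521  0.05380568] [-8.01897009  1.76474845 22.05317193]
```

View pics/c6.png

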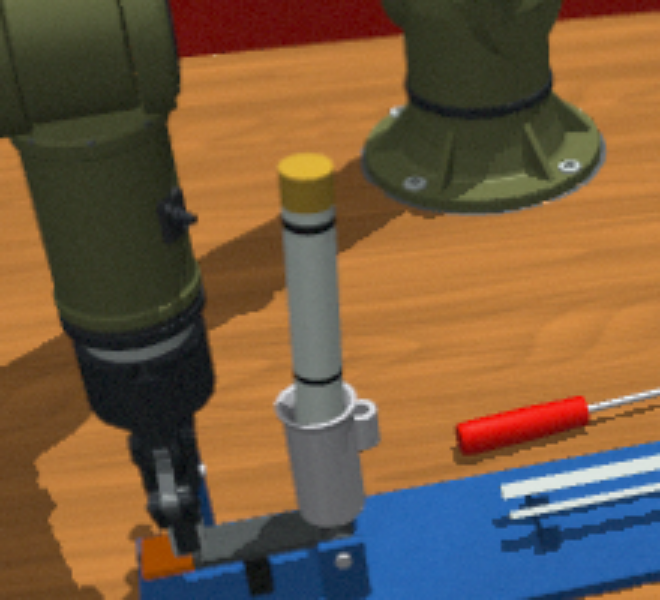

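The holder is at its stop: the tip is at 53.8 mm with 22 N pressing, the tail is level, and the cartridge stands upright at crop (315,330). Now I lift off and go round to the outer side of the lever.

```bash
python3 -m pendant '[[0,0,0.01,0,0,0],[0,0,0.03,0,0,0],[0,0,0.06,0,0,0],[0,0,0.095,0,0,0],[0,0,0.125,0,0,0],[0,0,0.14,0,0,0],[-0.015,-0.001,0.14,0,0,0],[-0.045,-0.0035,0.14,0,0,0],[-0.075,-0.0055,0.14,0,0,0],[-0.11,-0.008,0.14,0,0,0],[-0.14,-0.0105,0.14,0,0,0],[-0.155,-0.0115,0.14,0,0,0],[-0.157,-0.012,0.12,0,0,0],[-0.157,-0.012,0.1,0,0,0],[-0.157,-0.012,0.085,0,0,0],[-0.157,-0.012,0.085,0,0,0],[-0.157,-0.012,0.085,0,0,0]]'; python3 - <<'E'
from h import *
o=env.observe();p=np.array(o["tcp_pos"]);print(o["clock"],p,o["force"])
s=env.snapshot("scene");cv2.imwrite("pics/c7.png",cv2.resize(s["img"][90:290,80:300,::-1],(660,600)))
H=np.array([.569,-.172]);u=np.array([-.0748,.9972]);v=np.array([-.9972,-.0748]);d=p[:2]-H;print("s,w",d@u,d@v)
s0,w0,z0=d@u,d@v,p[2];r=.066
for f in range(-32,54,5):
    t=np.radians(f)
    if f<0: w=.055-.085*np.sin(t)+.009+.0145; z=.133
    else: w=.055-r*np.sin(t)+.006*np.cos(t)+.0145; z=min(.135,.069+r*np.cos(t)+.006*np.sin(t))
    e=(-.096-s0)*u+(w-w0)*v; print(f,*(f"{x:.4f}" for x in(*e,z-z0)))
W=cloud(s);hsv=cv2.cvtColor(s["img"],cv2.COLOR_RGB2HSV)
m=(hsv[...,1]>130)&((hsv[...,0]<5)|(hsv[...,0]>172))&(W[...,1]<-.23)&(W[...,1]>-.3)&(W[...,2]>.05)&(W[...,2]<.17)&(W[...,0]>.45)&(W[...,0]<.6)
Q=W[m]
for z in np.arange(.07,.16,.01):
    q=Q[(Q[:,2]>z)&(Q[:,2]<z+.01)]
    if len(q): print(round(z,3),len(q),np.round(q.mean(0),4))
E
```

```text
clock: 14.08
tcp_pos: [0.4234, -0.2782, 0.136]
tool_rot: [-179.9, -0.1, 94.3]
force: [0.7, -0.9, -0.1]
opening: -0.0
grip_force: 0.0
14.0833 [ 0.42338875 -0.27821454  0.13602773] [ 0.74075368 -0.91831056 -0.11866464]
s,w -0.09502541948420662 0.153148386772859
-32 0.0296 0.0012 -0.0030
-27 0.0360 0.0017 -0.0030
-22 0.0428 0.0022 -0.0030
-17 0.0497 0.0028 -0.0030
-12 0.0569 0.0033 -0.0030
-7 0.0642 0.0038 -0.0030
-2 0.0716 0.0044 -0.0030
3 0.0810 0.0051 -0.0010
8 0.0867 0.0055 -0.0010
13 0.0925 0.0060 -0.0014
18 0.0981 0.0064 -0.0024
23 0.1037 0.0068 -0.0039
28 0.1091 0.0072 -0.0059
33 0.1143 0.0076 -0.0084
38 0.1193 0.0080 -0.0113
43 0.1240 0.0083 -0.0147
48 0.1284 0.0087 -0.0184
53 0.1324 0.0090 -0.0225
0.07 55 [ 0.5297 -0.2705  0.0752]
0.08 21 [ 0.5295 -0.2693  0.0845]
0.09 33 [ 0.5248 -0.2701  0.0957]
0.1 44 [ 0.5209 -0.2719  0.1054]
0.11 47 [ 0.5194 -0.2716  0.115 ]
0.12 30 [ 0.4981 -0.2733  0.1247]
0.13 31 [ 0.4919 -0.2735  0.1348]
0.14 40 [ 0.4881 -0.2742  0.1459]
0.15 11 [ 0.4855 -0.2743  0.1513]
```

View pics/c7.png

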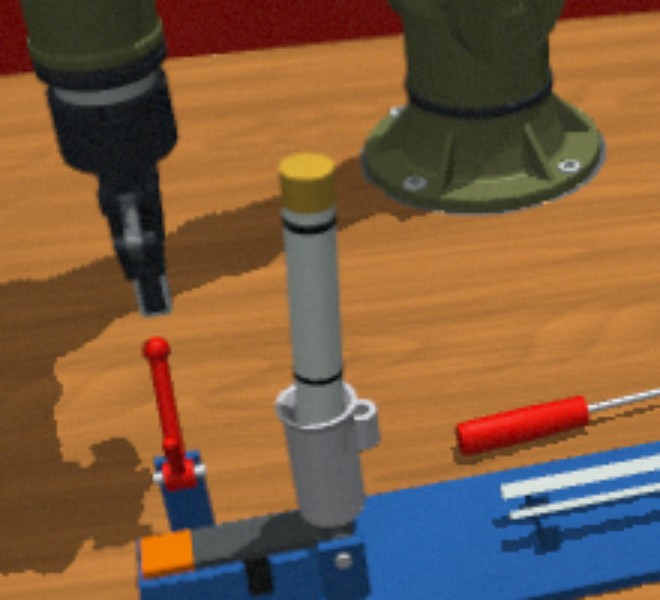

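The tail is level and holding, the cartridge is upright, and the fingertips at crop (155,300) stand behind the lever ball at (155,348). Next I push the lever over.

```bash
python3 -m pendant '[[0.01,0.0004,-0.003,0,0,0],[0.02,0.0008,-0.003,0,0,0],[0.028,0.0012,-0.003,0,0,0],[0.036,0.0017,-0.003,0,0,0],[0.043,0.0022,-0.003,0,0,0],[0.05,0.0028,-0.003,0,0,0],[0.057,0.0033,-0.003,0,0,0],[0.064,0.0038,-0.003,0,0,0],[0.0715,0.0044,-0.003,0,0,0],[0.08,0.005,-0.001,0,0,0],[0.087,0.0055,-0.001,0,0,0],[0.0925,0.006,-0.0015,0,0,0],[0.098,0.0064,-0.0025,0,0,0],[0.1035,0.0068,-0.004,0,0,0],[0.109,0.0072,-0.006,0,0,0],[0.1145,0.0076,-0.0085,0,0,0],[0.1195,0.008,-0.0115,0,0,0],[0.124,0.0083,-0.0147,0,0,0],[0.127,0.0085,-0.017,0,0,0],[0.127,0.0085,-0.017,0,0,0]]'; python3 - <<'E'
from h import *
o=env.observe();p=np.array(o["tcp_pos"]);print(o["clock"],p,o["force"])
s=env.snapshot("scene");cv2.imwrite("pics/c8.png",cv2.resize(s["img"][130:290,80:240,::-1],(600,600)))
E
```

```text
clock: 15.8
tcp_pos: [0.5515, -0.27, 0.1187]
tool_rot: [180.0, -0.0, 94.3]
force: [-0.2, 0.3, 0.2]
opening: 0.0001
grip_force: 0.1
15.8 [ 0.55148663 -0.26997268  0.11869277] [-0.18898247  0.26012556  0.22626352]
```

View pics/c8.png

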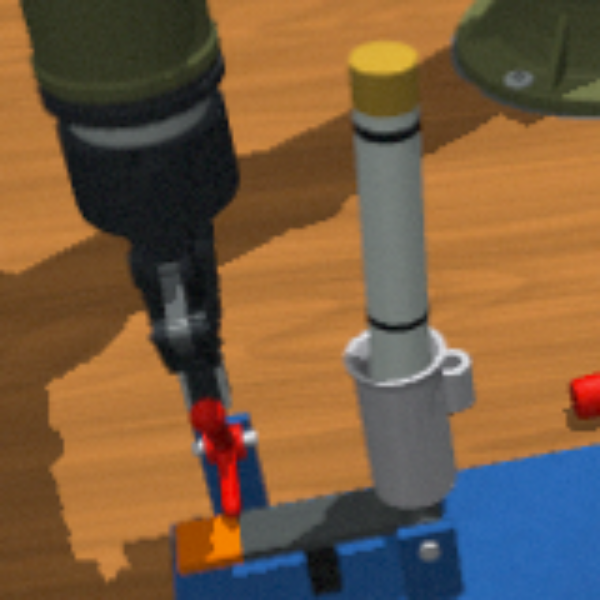

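The lever has swung inward, with its ball at crop (208,415) and its nose over the tail. I'll press on to feel for the stop.

```bash
python3 -m pendant '[[0.002,0,-0.002,0,0,0],[0.004,0,-0.004,0,0,0],[0.006,0,-0.006,0,0,0],[0.007,0,-0.007,0,0,0],[0.007,0,-0.007,0,0,0]]'
```

```text
clock: 16.27
tcp_pos: [0.5567, -0.2702, 0.1132]
tool_rot: [-179.9, 0.0, 94.3]
force: [-8.5, 2.2, 14.7]
opening: -0.0002
grip_force: 8.2
```

```bash
python3 -m pendant '[[-0.005,0,0.008,0,0,0],[-0.015,-0.001,0.02,0,0,0],[-0.035,-0.002,0.04,0,0,0],[-0.065,-0.005,0.065,0,0,0],[-0.1,-0.008,0.09,0,0,0],[-0.13,-0.01,0.11,0,0,0],[-0.15,-0.012,0.12,0,0,0],[-0.15,-0.012,0.12,0,0,0]]'; python3 - <<'E'
from h import *
o=env.observe();print(o["clock"],o["tcp_pos"],o["force"])
s=env.snapshot("scene");cv2.imwrite("pics/c9.png",cv2.resize(s["img"][130:290,80:240,::-1],(600,600)))
W=cloud(s);hsv=cv2.cvtColor(s["img"],cv2.COLOR_RGB2HSV)
m=(hsv[...,1]>130)&((hsv[...,0]<5)|(hsv[...,0]>172))&(W[...,1]<-.2)&(W[...,1]>-.33)&(W[...,2]>.05)&(W[...,2]<.17)&(W[...,0]>.45)&(W[...,0]<.64)
Q=W[m];t=Q[Q[:,2]>Q[:,2].max()-.012];print("top of ball",t.mean(0),Q.max(0))
X=np.array([.569+.0071+.006,-.172-.0947,.128]);print("expect ball",X,proj(s,X))
# cartridge axis
w=(abs(W[...,0]-.569)<.05)&(abs(W[...,1]+.172)<.05)&(W[...,2]>.14)
P=W[w]
for z in (.15,.19,.23,.27):
    q=P[abs(P[:,2]-z)<.012];print(z,len(q),np.median(q,0).round(4))
E
```

```text
clock: 16.93
tcp_pos: [0.4042, -0.2838, 0.2347]
tool_rot: [-179.9, 0.3, 94.1]
force: [-0.3, 0.3, -0.4]
opening: 0.0002
grip_force: 0.0
16.9333 [ 0.40418767 -0.28380061  0.23473821] [-0.28823276  0.3233277  -0.41679855]
top of ball [ 0.58945854 -0.26555211  0.13202901] [ 0.59602808 -0.2581283   0.13692702]
expect ball [ 0.5821 -0.2667  0.128 ] (np.float64(135.78391349899533), np.float64(243.85277039282303))
0.15 320 [ 0.5827 -0.1732  0.151 ]
0.19 182 [ 0.5828 -0.1677  0.19  ]
0.23 200 [ 0.5825 -0.1647  0.2305]
0.27 211 [ 0.5823 -0.1623  0.27  ]
```

View pics/c9.png

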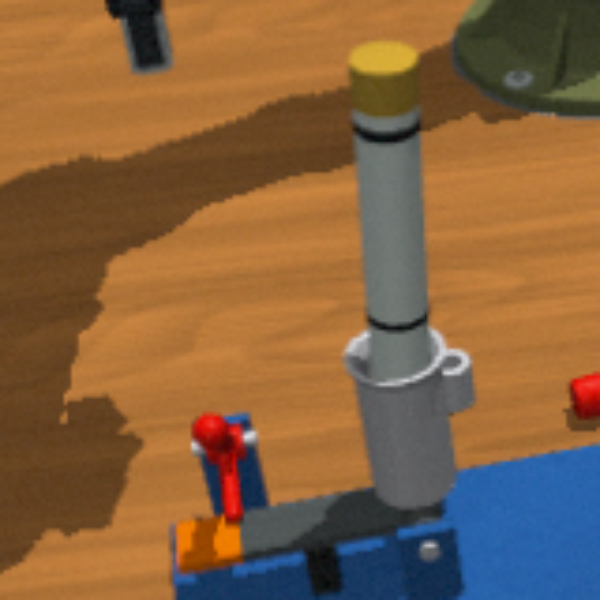

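The lever is at its stop: the ball shows at full-image pixel (136,245) against (135.8,243.9) predicted. One last check on the cartridge's lean and height before I hand in.

```bash
python3 - <<'E'
from h import *
from scipy.optimize import least_squares
for n in("scene","top"):
    s=env.snapshot(n);W=cloud(s)
    P=W[(abs(W[...,0]-.569)<.05)&(abs(W[...,1]+.172)<.05)&(W[...,2]>.17)]
    print(n,"top z",np.percentile(P[:,2],[98,100]), "cap face",np.median(P[P[:,2]>.308],0) if (P[:,2]>.308).any() else None)
    if n=="scene":
        Q=P[P[:,2]<.305]
        f=lambda p:np.hypot(Q[:,0]-p[0]-p[1]*(Q[:,2]-.24),Q[:,1]-p[2]-p[3]*(Q[:,2]-.24))-.015
        print(least_squares(f,[.569,0,-.172,0],loss="soft_l1",f_scale=.002).x)
E
```

```text
scene top z [0.31607879 0.31704711] cap face [ 0.57549088 -0.15884349  0.31480266]
[ 0.56975692 -0.0047415  -0.16406679  0.07618961]
top top z [0.31822231 0.32030855] cap face [ 0.56873901 -0.15646789  0.31485394]
```

```bash
python3 - <<'E'
from h import *
from scipy.optimize import least_squares
H=np.array([.569,-.172]);u=np.array([-.0748,.9972]);v=np.array([-.9972,-.0748])
for n in("scene","top"):
    s=env.snapshot(n);W=cloud(s)
    S=(W[...,:2]-H)@u;V=(W[...,:2]-H)@v;Z=W[...,2]
    m=(abs(V)<.012)&(S<-.035)&(S>-.122)&(abs(Z-.054)<.015)
    print(n,"tail z(s) slope,z0",np.polyfit(S[m],Z[m],1),m.sum())
    pl=(V<-.04)&(V>-.06)&(S>-.12)&(S<.3)&(abs(Z-.012)<.01);print(" plate slope",np.polyfit(S[pl],Z[pl],1),pl.sum())
    if n=="scene":
        for a,b,r in((.09,.138,.022),(.17,.30,.015)):
            k=(abs(S)<.04)&(abs(V)<.04)&(Z>a)&(Z<b);s_,v_,z_=S[k],V[k],Z[k]-.05
            f=lambda p:np.hypot(s_-p[0]-p[1]*z_,v_-p[2]-p[3]*z_)-r
            print(a,k.sum(),least_squares(f,[0,0,0,0],loss="soft_l1",f_scale=.0015).x.round(4))
E
```

```text
scene tail z(s) slope,z0 [-0.02312197  0.05252813] 393
 plate slope [-0.00174717  0.01184129] 1506
0.09 463 [-0.0016  0.0039 -0.001  -0.0034]
0.17 1081 [-0.0059  0.0723 -0.0013 -0.0001]
top tail z(s) slope,z0 [-0.02344644  0.05218456] 235
 plate slope [0.00105511 0.01144224] 1089
```

The cup stands vertical and the cartridge is seated (cap at 315 mm), but it leans about 0.07 rad towards +x in the bore, which is close to the 0.09 limit. I'll nudge the cap gently towards -x, which pushes the holder further onto its stop.

```bash
python3 -m pendant '[[0,0.02,0.02,0,0,0],[0,0.05,0.04,0,0,0],[0,0.085,0.055,0,0,0],[0,0.12,0.055,0,0,0],[0,0.15,0.055,0,0,0],[0,0.16,0.055,0,0,0],[0.015,0.161,0.055,0,0,0],[0.045,0.164,0.055,0,0,0],[0.08,0.166,0.055,0,0,0],[0.11,0.168,0.055,0,0,0],[0.14,0.171,0.055,0,0,0],[0.155,0.172,0.055,0,0,0],[0.16,0.172,0.055,0,0,0],[0.16,0.172,0.055,0,0,0],[0.16,0.172,0.055,0,0,0]]'
```

```text
clock: 18.43
tcp_pos: [0.5673, -0.1099, 0.2865]
tool_rot: [-179.9, -0.0, 94.3]
force: [0.2, 0.5, 0.2]
opening: 0.0001
grip_force: 0.0
```

```bash
python3 -m pendant '[[0,-0.01,0,0,0,0],[0.001,-0.018,0,0,0,0],[0.001,-0.022,0,0,0,0],[0.001,-0.024,0,0,0,0],[0.001,-0.0255,0,0,0,0],[0.001,-0.027,0,0,0,0],[0.001,-0.0285,0,0,0,0],[0.002,-0.03,0,0,0,0],[0.002,-0.0315,0,0,0,0],[0.002,-0.033,0,0,0,0],[0.002,-0.0345,0,0,0,0],[0.002,-0.036,0,0,0,0],[0.002,-0.036,0,0,0,0],[0.002,-0.036,0,0,0,0]]'; cat > lean.py <<'E'
from h import *
from scipy.optimize import least_squares
H=np.array([.569,-.172]);u=np.array([-.0748,.9972]);v=np.array([-.9972,-.0748])
o=env.observe();print(o["clock"],o["tcp_pos"],o["force"])
s=env.snapshot("scene");W=cloud(s);S=(W[...,:2]-H)@u;V=(W[...,:2]-H)@v;Z=W[...,2]
k=(abs(S)<.04)&(abs(V)<.04)&(Z>.17)&(Z<.275);s_,v_,z_=S[k],V[k],Z[k]-.05
f=lambda p:np.hypot(s_-p[0]-p[1]*z_,v_-p[2]-p[3]*z_)-.015
print(k.sum(),least_squares(f,[0,0,0,0],loss="soft_l1",f_scale=.0015).x.round(4))
E
python3 lean.py
```

```text
clock: 19.6
tcp_pos: [0.5698, -0.1464, 0.2872]
tool_rot: [-180.0, 0.0, 94.3]
force: [0.1, 0.1, 1.0]
opening: 0.0002
grip_force: 0.0
19.6 [ 0.56975823 -0.14639918  0.28721103] [0.08105061 0.058258   0.99525195]
843 [-0.0038  0.012  -0.0017  0.    ]
```

The lean is down to 0.012 rad with no contact force. I'll retreat and recheck.

```bash
python3 -m pendant '[[0,0.005,0,0,0,0],[0,0.02,0,0,0,0],[0,0.045,0,0,0,0],[0,0.07,0.01,0,0,0],[0,0.08,0.02,0,0,0],[0,0.08,0.02,0,0,0],[0,0.08,0.02,0,0,0],[0,0.08,0.02,0,0,0],[0,0.08,0.02,0,0,0]]'; python3 lean.py
```

```text
clock: 20.4
tcp_pos: [0.5696, -0.068, 0.3065]
tool_rot: [-179.9, 0.0, 94.2]
force: [0.1, -0.0, -0.3]
opening: -0.0001
grip_force: 0.0
20.4 [ 0.5696094  -0.06803968  0.30652771] [ 0.06532268 -0.02874962 -0.27591421]
849 [-0.0046  0.0171 -0.0017  0.0018]
```

```bash
python3 -c "
from cell import env
print(env.job_done())"
```

```text
the job is handed in; nothing more can be done
None
```

I handed the job in at about 20 s on the robot's clock (limit 69 s). By my measurements the cartridge is home and upright to within about 0.02 rad, the holder is at its stop, the cam lever is locked over the tail, nothing else on the bench was touched, and the arm is clear. The hand-in gave no verdict.

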